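# Free the tube rack from its quick clamp

## Robot

A 6-joint arm with a two-finger parallel gripper is mounted at the origin on the work surface. World frame = base frame: x ahead of the robot, y to its left, z up, the work surface at z = 0. Lengths are in m, angles in rad, forces in N, time in s.
With the tool pointing down it reaches from about 0.325 to 0.775 m from the base axis. Payload 5.5 kg.
Tool frame: the origin (TCP) lies at the very end of the fingers, on their centre line; the grasp point (between the pads) lies 19 mm behind it; z points along the fingers, y is the line along which they close (so a half turn about z gives the same grasp; the last joint's range is limited). The gripper opens to 88 mm and grips with 3 to 60 N. Pads are 20 mm wide; open, the fingers measure 115 mm over their backs; the gripper's body (75 mm by 178 mm) begins 61 mm behind the grasp point.
Start: joints at [-1.302, 0.091, 1.231, -0, 1.82, -0.057], TCP at [0.192, -0.568, 0.223] pointing down, gripper open.
Joint ranges: [-2.87, 2.87], [-0.86, 2.18], [0.17, 2.46], [-1.51, 4.65], [0.06, 2.69], [-2.65, 2.65]. Speed limits (rad/s): [2.57, 2.57, 3.01, 3.14, 3.14, 3.14].

## Interface

Orientations are given as a rotation vector (axis times angle).
In Python, from rig import arm gives the robot as it stands. The module is installed in compiled form; this text tells all that it offers.
- The arm moves only by the tool move_arm, never from a script. Its argument "steps" is a list of rows, each a list of 2 entries, a list of its own where there are three numbers: the shift along the tool's x, y, z in cm, then the turn about the tool's z in rad. In form: [[[x, y, z], yaw], ...]. A call has exactly 8 rows; each row is the pose to reach, as a shift and turn from the pose commanded when the call began, along the tool's axes at that moment; what a row does not reach only later rows make up. A row lasts 1/8 s, in which the tool goes at most 62.5 mm and 10.7 degrees, less where a joint would pass 70% of its speed; a pose out of reach is approached as far as the arm can. A call with a gripper value outside its range is refused whole. "gripper" is the finger opening in cm, from 0 to 8.78, set as the call begins (left out, the last holds). The fingers move at their own pace and stop on an object; the grip force is fixed at half the most. Time passes only in rows, so rows that repeat a pose let the fingers close, or fill a call up. It gives the time, the measured TCP pose, the force, the opening and the grip force at its end, in the units of the state.
- arm.sense(): the state, without advancing time (a new reading comes with each control period).
- arm.capture(name): name is "scene" or "top" or "wrist"; returns a dict with "frame" (420x560x3 uint8, red, green, blue), "intrinsics" (3x3 intrinsics, pixels), "position" and "orientation" of the camera in the world. Camera axes: x right, y down, z forward; pixel columns grow to the right and rows downward; lengths in m; the calibration is good to about 2 mm. A picture is of the moment at which its call begins. There is no depth.
- arm.close_job(): hands the job in; it is judged then, once.
The state is a dict: "t": time; "joints": joint angles; "joint_velocities": joint speeds; "joint_efforts": joint torques, N m; "position": TCP position; "orientation": TCP orientation; "wrist_force": force on the tool from outside, world axes, zero at the start; "ft_torque": the same for the moment, N m; "finger_gap": finger opening in m; "grasp_force": force on a finger pad.
Only numpy, scipy, OpenCV 4.12 (cv2) and the standard library are available. Lean on these libraries where they do the work, as an engineer would, in place of code of your own. Each camera call takes 0.05 s, during which the arm holds its last target. There are 200 camera calls.

## Task

Two ratchet quick clamps stand on the lab bench, one shut on a rack of capped tubes, the other on a brown reagent bottle. With the fingertips press down the release paddle of the clamp on the tube rack and, keeping it pressed, push that sliding jaw all the way back along its bar to the end stop; then let go of the paddle. Pick nothing up: leave the tube rack standing where it is, the bottle's clamp shut and everything else undisturbed.

Things in the scene. Friction and masses are not known exactly. Their poses are not given: they have to be found in the camera images.
- clamp_rack: Quick clamp that holds the tube rack, fixed to the bench, turned up to 0.4 rad. Origin: middle of its underside, at bench height; x runs along the bar to the fixed stop, z up; x, z given below are mm in this frame, jaw shut. Aluminium base x -130 to 145, 100 wide, 10 thick; fixed stop x 135 to 145, top z 70; toothed bar x -120 to 45, 24 wide, top z 29; end block x -128 to -116, top z 38.
- jaw_rack (a joint): How far clamp_rack's grey jaw has slid back (to -x of the clamp), m: 0 shut on the rack, 0.070 at the end stop. About 4 N of friction; stays where left (but a finger pressing the paddle can drag it). Unless the paddle is pressed, the pawl lets it go back only about 2 mm. Jaw: face plate x 50 to 58, 84 wide, top z 70, beside the rack; heel wall x -12 to -2, 44 wide, top z 72; between them a pocket open at both sides and above.
- release_rack (a joint): Angle of the black release paddle in that pocket, rad: 0 up (sprung), 0.30 fully down. Hinged below the heel, 32 mm behind the paddle's middle, which sinks 9 mm in all. 2 N there starts it, about 6 N has it fully down. The pawl (nose behind the heel, x -34 to -30) is clear of the teeth from 0.18 rad on. It springs up when let go, so keep it down while pushing the heel.
- pad_rack (a point): Middle of the top of that release paddle (x 4 to 46, 40 mm wide, top 47 mm above the bench when up); moves with jaw and paddle. The heel's inner face is 27 mm from it (to -x of the clamp), the face plate 25 mm (to +x).
- heel_rack (a point): Middle of the heel's inner face (the face towards the paddle), 61 mm above the bench, 11 mm below the heel's top; it moves with the jaw.
- tube_rack: White rack block 74 x 80 x 50 mm with nine tubes with round screw caps, 84 mm high in all, loose on the base plate of clamp_rack, between jaw and fixed stop. Origin at the middle of its underside.
- clamp_bottle: The other quick clamp, the same in every size, which holds the brown bottle. Stays shut. Origin and axes as for clamp_rack. The two clamps may stand either way round, one on the left, one on the right.
- jaw_bottle (a joint): Slide of the other clamp's jaw, m: 0 shut; must stay shut.
- reagent_bottle: Brown jar with a white cap, 74 mm across, 105 mm high, loose on the base plate of clamp_bottle. Origin at the middle of its underside.
- flask: Bystander: white bottle with a blue cap, 48 mm across, 95 mm high, standing between the clamps. Origin at the middle of its underside.
- beaker: Bystander: glass beaker, 60 mm across, 70 mm high, between the clamps nearer the robot. Origin at the middle of its underside.
- tip_box: Bystander: grey box with a clear lid, 112 x 82 x 68 mm, left. Origin at the middle of its underside.
- mouse: Bystander: black computer mouse, 100 x 58 x 33 mm, right. Origin at the middle of its underside.
- timer: Bystander: white timer, 50 x 65 x 24 mm, right. Origin at the middle of its underside.
- tube_box: Bystander: small cardboard box, 75 x 55 x 40 mm, far middle. Origin at the middle of its underside.

How it is judged:
By the outcome, as a careful person would: the job done as asked, in the order asked, and still so for the second after the job is handed in, with the robot touching nothing.
It also fails if it takes over 42 s, if anything falls off the work surface, if the arm or the gripper's body presses on something with over 40 N, if the wrist force passes 120 N, or if a joint passes its speed limit or range.

## Working session

There is one attempt and no reset: what is moved stays moved. The work goes in short steps, Python scripts to look and compute and a tool call to move; the robot and the scene stay as the last step left them, time stands still between calls to the robot, and variables do not carry over. Pictures are saved under pics/ and viewed, at most 10 in all, crops included, and the job is handed in when it is done.

Besides the shell and the picture viewer there is one more tool, called after "Emit:" by a JSON object that holds its "fn" and its "kwargs", one argument or row to a line. move_arm: Moves the arm, as the interface text tells. Its arguments: {"type":"object","properties":{"steps":{"type":"array","items":{"type":"array"}},"gripper":{"type":"number"}},"required":["steps"]}

```bash
mkdir -p pics
cat > h.py <<'E'
import numpy as np, cv2
from scipy.spatial.transform import Rotation as R
from rig import arm
def rot(o):
    o=np.array(o,float)
    return o if o.shape==(3,3) else (R.from_rotvec(o).as_matrix() if o.size==3 else R.from_quat(o).as_matrix())
def ray(c,u,v,z):
    d=rot(c["orientation"])@np.linalg.inv(c["intrinsics"])@[u,v,1.]
    p=np.array(c["position"]); return p+d*(z-p[2])/d[2]
def proj(c,P):
    q=np.array(c["intrinsics"])@rot(c["orientation"]).T@(np.array(P)-c["position"]); return q[:2]/q[2]
E
python3 - <<'E'
from h import *
for n in("top","scene"):
    c=arm.capture(n); cv2.imwrite(f"pics/{n}0.png",c["frame"][:,:,::-1]); np.save(n,c,allow_pickle=True)
    print(n,c["position"],c["orientation"],c["intrinsics"])
print(arm.sense())
E
```

```text
top [ 0.38423973 -0.01640642  1.28214787] [-2.10417436  2.15837063 -0.18335446] [[458.49147679   0.         286.49595149]
 [  0.         458.49147679 205.78174141]
 [  0.           0.           1.        ]]
scene [1.56713596 0.33236618 0.97344822] [-1.46526806 -2.00410895  0.93750568] [[427.10541461   0.         275.05417752]
 [  0.         427.10541461 211.68563643]
 [  0.           0.           1.        ]]
{'t': 0.1, 'joints': array([-1.30168909e+00,  9.17786388e-02,  1.23173202e+00, -1.87118537e-05,
        1.81979052e+00, -5.67083245e-02]), 'joint_velocities': array([-0.00134493, -0.00270126, -0.00190199, -0.00013031,  0.0012649 ,
       -0.00024614]), 'joint_efforts': array([ 3.51283925e-03, -4.47858417e+01, -4.07568848e+01,  7.02208327e-02,
        2.84332037e-02, -1.02424694e-04]), 'position': array([ 0.19196864, -0.56819216,  0.22164179]), 'orientation': array([-3.09832414e+00, -5.09246805e-01,  3.12639328e-04]), 'wrist_force': array([ 0.68424596, -0.11855902, -0.20843074]), 'ft_torque': array([-0.04512063, -0.02740073, -0.02696096]), 'grasp_force': 0.0, 'finger_gap': 0.08766696293696583}
```

View pics/top0.png

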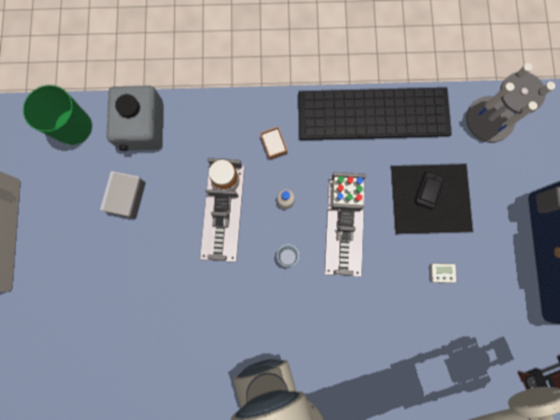

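View pics/scene0.png

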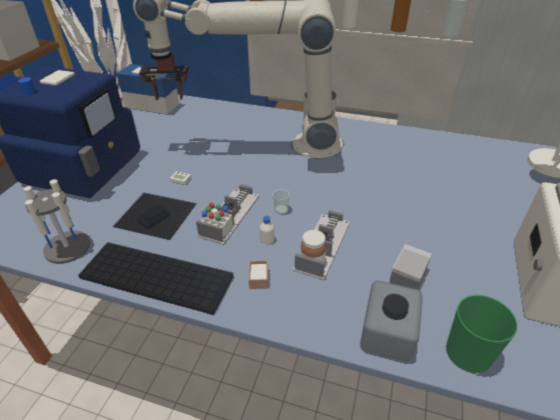

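The top view shows the tube-rack clamp at pixels ~(347,225), with its jaw at (345,222) and end block at (345,272). Its +x points away from the robot. The bottle clamp is on the left at (222,210).

Run:
```python
from h import *
c=np.load("top.npy",allow_pickle=True).item(); f=c["frame"]
x0,y0,x1,y1=310,160,385,290
s=f[y0:y1,x0:x1]; hsv=cv2.cvtColor(s,cv2.COLOR_RGB2HSV)
print(hsv[97,20],hsv[97,5],hsv[60,35],hsv[100,24])
m=((hsv[...,1]<45)&(hsv[...,2]>140)).astype(np.uint8)*255
m=cv2.morphologyEx(m,cv2.MORPH_CLOSE,np.ones((3,3)))
# edges of plate on side rows: leftmost/rightmost white per row, rows 215..268
L=[];Rr=[]
for v in range(215,268,2):
    r=np.where(m[v-y0]>0)[0]
    r=r[(r>8)&(r<62)]
    L.append(ray(c,r.min()-.5+x0,v,.01)[:2]);Rr.append(ray(c,r.max()+.5+x0,v,.01)[:2])
L=np.array(L);Rr=np.array(Rr)
pl=np.polyfit(L[:,0],L[:,1],1);pr=np.polyfit(Rr[:,0],Rr[:,1],1)
print(pl,pr,np.std(L[:,1]-np.polyval(pl,L[:,0])),np.std(Rr[:,1]-np.polyval(pr,Rr[:,0])))
# near end
for u in (330,334,354,358):
    r=np.where(m[:,u-x0]>0)[0]; print(u,r.max()+y0+.5,ray(c,u,r.max()+y0+.5,.01)[:2])
big=cv2.resize(s[:,:,::-1],None,fx=4.5,fy=4.5,interpolation=cv2.INTER_CUBIC)
mm=cv2.resize(cv2.merge([m]*3),(big.shape[1],big.shape[0]))
cv2.imwrite("pics/crop.png",np.hstack([big,mm]))
```

```text
[  0  10 234] [111  49 168] [ 12  13 100] [  0   9 231]
[-0.08598546 -0.07986362] [-0.08125627 -0.18827629] 0.0008574259993010507 0.0007023840809042614
330 275.5 [ 0.40801499 -0.13323383]
334 275.5 [ 0.40773785 -0.14419991]
354 276.5 [ 0.40364378 -0.19888674]
358 277.5 [ 0.40066046 -0.20970546]
```

View pics/crop.png

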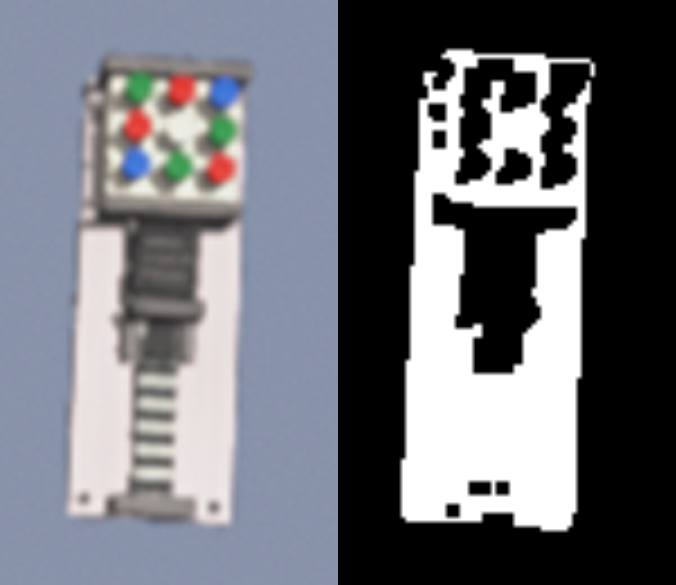

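The crop shows the plate's near edge at row ~275, end block (345,272), heel (345,228), pocket between rows 210 and 226. The clamp's yaw is about -0.083 and its origin about (0.537,-0.179). Next I'll move above the jaw with the fingers closed.

Emit:
{"fn": "move_arm", "kwargs": {
  "steps": [
    [[5.5,-3,0],0.05],
    [[11,-6,0],0.1],
    [[16.5,-9,0],0.15],
    [[22,-12,0],0.2],
    [[27.5,-15,0],0.25],
    [[33,-18,0.5],0.3],
    [[38.5,-21.5,1],0.35],
    [[43,-24,1.5],0.4]
  ],
  "gripper": 0
}}

```text
t: 1.1
position: [0.5236, -0.2014, 0.2072]
orientation: [-3.139, 0.118, 0.0]
wrist_force: [0.8, -0.5, -0.1]
finger_gap: 0.0109
grasp_force: 0.0
```

Run:
```python
from h import *
c=arm.capture("wrist"); cv2.imwrite("pics/w1.png",c["frame"][:,:,::-1]); np.save("w1",c,allow_pickle=True)
s=arm.sense(); print(s["t"],s["position"],rot(s["orientation"]),s["finger_gap"],c["position"],rot(c["orientation"]))
for P in [(.562,-.181,.047),(.535,-.179,.061)]: print(proj(c,P))
```

```text
1.15 [ 0.52664156 -0.19622281  0.20561738] [[ 9.97401741e-01 -7.20394893e-02  2.80440335e-04]
 [-7.20400131e-02 -9.97390836e-01  4.66435968e-03]
 [-5.63094688e-05 -4.67244339e-03 -9.99989082e-01]] 0.007440510507603212 [ 0.60507707 -0.20743415  0.36895816] [[-7.63005546e-02 -9.52136048e-01 -2.95998602e-01]
 [-9.97084701e-01  7.26912523e-02  2.31965757e-02]
 [-5.69786876e-04  2.96905589e-01 -9.54906669e-01]]
[246.97065296 156.22428864]
[246.62583808 187.39353307]
```

View pics/w1.png

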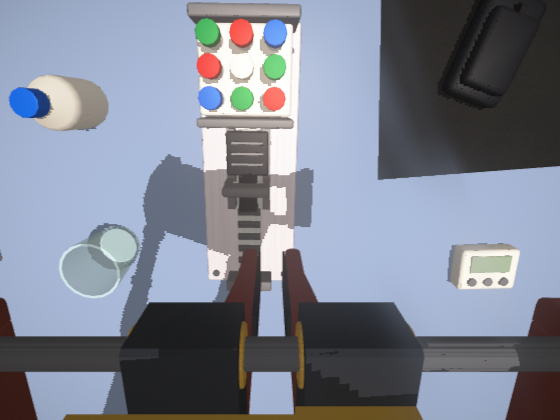

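The wrist view shows the face plate top at rows 119–127 (cols 198–293), the paddle at cols 227–269 and rows 131–175, the heel top at rows ~180–197, and the plate's near end at row ~279.

```bash
python3 - <<'E'
from h import *
c=np.load("w1.npy",allow_pickle=True).item(); f=c["frame"]
hsv=cv2.cvtColor(f,cv2.COLOR_RGB2HSV); V=hsv[...,2]
print("col248 rows110-205",V[110:206:1,248].tolist())
print("row150",list(zip(range(196,305,2),V[150,196:305:2].tolist(),hsv[150,196:305:2,1].tolist())))
g=lambda u,v,z:ray(c,u,v,z)[:2].round(4).tolist()
print("face plate L,R",g(198,123,.07),g(293,123,.07))
print("heel top L,R mid",g(222,190,.072),g(270,188,.072))
print("fixed stop top far L,R",g(190,6,.07),g(299,6,.07))
print("paddle",g(227,131,.047),g(269,131,.047))
print("near end",g(209,280,.01),g(292,280,.01))
E
python3 - <<'E'
import cv2
f=cv2.imread("pics/w1.png")[100:210,180:320]
cv2.imwrite("pics/w1c.png",cv2.resize(f,None,fx=5,fy=5,interpolation=cv2.INTER_CUBIC))
E
```

```text
col248 rows110-205 [254, 254, 254, 254, 248, 217, 162, 119, 112, 148, 173, 184, 183, 178, 174, 172, 161, 140, 227, 228, 210, 114, 97, 113, 113, 113, 112, 112, 111, 111, 110, 109, 154, 182, 134, 110, 106, 106, 105, 105, 104, 105, 103, 173, 181, 121, 101, 99, 100, 98, 97, 96, 97, 113, 170, 156, 103, 93, 92, 91, 91, 90, 89, 84, 72, 70, 70, 69, 69, 70, 69, 68, 67, 81, 88, 89, 89, 90, 96, 98, 101, 101, 100, 98, 96, 95, 92, 78, 65, 63, 62, 63, 62, 62, 61, 61]
row150 [(196, 219, 51), (198, 218, 49), (200, 219, 50), (202, 215, 18), (204, 248, 7), (206, 249, 6), (208, 249, 7), (210, 250, 6), (212, 249, 7), (214, 250, 7), (216, 251, 6), (218, 249, 7), (220, 251, 6), (222, 250, 7), (224, 251, 5), (226, 181, 20), (228, 94, 14), (230, 96, 16), (232, 98, 18), (234, 99, 18), (236, 99, 18), (238, 100, 18), (240, 101, 20), (242, 101, 18), (244, 102, 20), (246, 104, 22), (248, 104, 17), (250, 106, 22), (252, 106, 22), (254, 106, 19), (256, 108, 21), (258, 108, 21), (260, 109, 21), (262, 110, 23), (264, 110, 21), (266, 106, 22), (268, 149, 21), (270, 239, 12), (272, 253, 4), (274, 253, 4), (276, 252, 6), (278, 252, 4), (280, 253, 4), (282, 252, 5), (284, 252, 5), (286, 252, 4), (288, 252, 4), (290, 252, 5), (292, 252, 4), (294, 253, 3), (296, 214, 14), (298, 220, 46), (300, 220, 46), (302, 220, 46), (304, 220, 48)]
face plate L,R [0.5965, -0.1438] [0.5903, -0.225]
heel top L,R mid [0.5368, -0.1576] [0.5353, -0.201]
fixed stop top far L,R [0.6847, -0.15] [0.6782, -0.2347]
paddle [0.5867, -0.1648] [0.5837, -0.2037]
near end [0.4145, -0.1187] [0.407, -0.2171]
```

View pics/w1c.png

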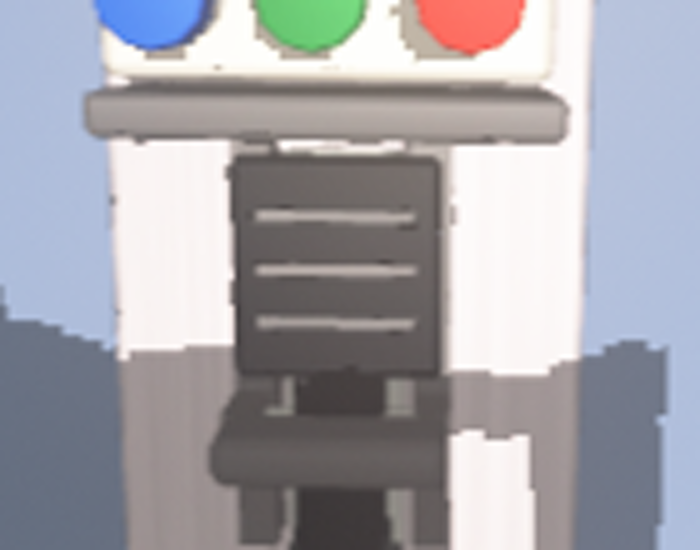

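Emit:
{"fn": "move_arm", "kwargs": {
  "steps": [
    [[0.7,-0.5,2],0],
    [[1.4,-1,4],0.01],
    [[2.1,-1.6,6],0.01],
    [[2.7,-2.1,8],0.01],
    [[2.7,-2.1,10],0.01],
    [[2.7,-2.1,11],0.01],
    [[2.7,-2.1,11],0.01],
    [[2.7,-2.1,11],0.01]
  ]
}}

```text
t: 2.15
position: [0.5515, -0.1848, 0.0987]
orientation: [3.138, -0.133, 0.002]
wrist_force: [-0.8, 0.1, 0.6]
finger_gap: 0.0007
grasp_force: 0.0
```

Run:
```python
from h import *
s=arm.sense(); c=arm.capture("wrist"); cv2.imwrite("pics/w2.png",c["frame"][:,:,::-1])
r=rot(s["orientation"]); p=s["position"]
psi=-.08; e=np.array([np.cos(psi),np.sin(psi)]); n=np.array([-e[1],e[0]])
d=p[:2]-[.540,-.180]
print(p,s["finger_gap"],"yaw",np.arctan2(r[1,0],r[0,0]),"clamp xy",d@e,d@n)
for q in[(.013,.047),(-.007,.072),(.054,.07)]: print(proj(c,[.540+e[0]*q[0],-.18+e[1]*q[0],q[1]]))
```

```text
[ 0.55145104 -0.18482804  0.09870048] 0.0006645966029068463 yaw -0.08442483136519242 clamp xy 0.011800248133916313 -0.003897493039522977
[265.65262708 231.76722594]
[265.37474187 276.10119475]
[264.30555316 178.88698798]
```

View pics/w2.png

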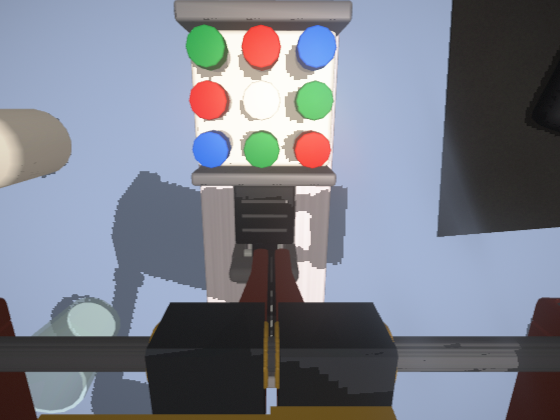

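The wrist view shows the face plate centred at (264,178) and the paddle at cols 235–295, rows 187–244, which matches the prediction. The fingers are about 4 mm off laterally, so I'll correct that and go down.

Emit:
{"fn": "move_arm", "kwargs": {
  "steps": [
    [[0.1,-0.2,0],0],
    [[0.2,-0.4,0.5],0],
    [[0.2,-0.4,1.5],0],
    [[0.2,-0.4,2.5],0],
    [[0.2,-0.4,3.5],0],
    [[0.2,-0.4,4.3],0],
    [[0.2,-0.4,4.7],0],
    [[0.2,-0.4,4.7],0]
  ]
}}

```text
t: 3.2
position: [0.5533, -0.1807, 0.0504]
orientation: [-3.139, 0.132, 0.001]
wrist_force: [-0.7, 0.3, 0.2]
finger_gap: 0.0005
grasp_force: 0.0
```

Emit:
{"fn": "move_arm", "kwargs": {
  "steps": [
    [[0,0,0.1],0],
    [[0,0,0.2],0],
    [[0,0,0.3],0],
    [[0,0,0.4],0],
    [[0,0,0.5],0],
    [[0,0,0.5],0],
    [[0,0,0.5],0],
    [[0,0,0.5],0]
  ]
}}

```text
t: 4.2
position: [0.554, -0.1808, 0.0466]
orientation: [3.138, -0.132, 0.003]
wrist_force: [-0.1, 0.8, 4.6]
finger_gap: -0.0001
grasp_force: 2.6
```

Emit:
{"fn": "move_arm", "kwargs": {
  "steps": [
    [[0,0,0.1],0],
    [[0,0,0.2],0],
    [[0,0,0.25],0],
    [[0,0,0.3],0],
    [[0,0,0.3],0],
    [[0,0,0.3],0],
    [[0,0,0.3],0],
    [[0,0,0.3],0]
  ]
}}

```text
t: 5.2
position: [0.555, -0.1809, 0.045]
orientation: [3.138, -0.132, 0.007]
wrist_force: [0.2, 0.9, 8.8]
finger_gap: 0.0006
grasp_force: 4.4
```

Emit:
{"fn": "move_arm", "kwargs": {
  "steps": [
    [[0,0,0.1],0],
    [[0,0,0.2],0],
    [[0,0,0.3],0],
    [[0,0,0.4],0],
    [[0,0,0.5],0],
    [[0,0,0.5],0],
    [[0,0,0.5],0],
    [[0,0,0.5],0]
  ]
}}

```text
t: 6.2
position: [0.5562, -0.1811, 0.0426]
orientation: [3.137, -0.132, 0.013]
wrist_force: [0.2, 1.3, 18.0]
finger_gap: 0.0002
grasp_force: 8.8
```

Emit:
{"fn": "move_arm", "kwargs": {
  "steps": [
    [[0,0,0.2],0],
    [[0,0,0.3],0],
    [[-0.2,0,0.3],0],
    [[-0.4,0,0.3],0],
    [[-0.7,0,0.3],0],
    [[-1.0,0,0.3],0],
    [[-1.3,0,0.3],0],
    [[-1.6,0,0.3],0]
  ]
}}

```text
t: 7.2
position: [0.543, -0.18, 0.0424]
orientation: [3.136, -0.131, 0.024]
wrist_force: [4.0, 2.7, 23.8]
finger_gap: 0.0004
grasp_force: 12.0
```

Run:
```python
from h import *
s=arm.sense(); c=arm.capture("wrist"); cv2.imwrite("pics/w3.png",c["frame"][:,:,::-1])
d=s["position"][:2]-[.540,-.180];e=np.array([np.cos(.08),-np.sin(.08)]);print(s["position"],d@e,d@[-e[1],e[0]],s["wrist_force"])
```

```text
[ 0.54301318 -0.18001627  0.04238231] 0.003004840039466483 0.00022457652504050607 [ 4.03035108  2.7437521  23.75915606]
```

View pics/w3.png

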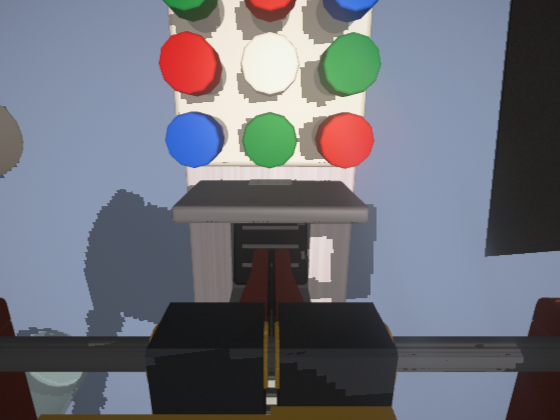

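The jaw is released and sliding: the face plate at row ~212 has separated from the rack at row ~165. I'll keep pushing.

Emit:
{"fn": "move_arm", "kwargs": {
  "steps": [
    [[-0.5,0,0],0],
    [[-1.1,0,0],0],
    [[-1.7,0,0],0],
    [[-2.3,0,0],0],
    [[-2.9,0,0],0],
    [[-3.5,0,0],0],
    [[-4.1,0,0],0],
    [[-4.7,0,0],0]
  ]
}}

```text
t: 8.25
position: [0.4963, -0.176, 0.0424]
orientation: [3.136, -0.131, 0.025]
wrist_force: [5.0, 4.5, 24.5]
finger_gap: 0.0003
grasp_force: 12.7
```

Emit:
{"fn": "move_arm", "kwargs": {
  "steps": [
    [[-0.2,0,0],0],
    [[-0.4,0,0],0],
    [[-0.6,0,0],0],
    [[-0.8,0,0],0],
    [[-1.0,0,0],0],
    [[-1.2,0,0],0],
    [[-1.2,0,0],0],
    [[-1.2,0,0],0]
  ]
}}

```text
t: 9.25
position: [0.4861, -0.1751, 0.0425]
orientation: [3.136, -0.13, 0.031]
wrist_force: [11.4, 4.3, 22.6]
finger_gap: 0.0002
grasp_force: 11.0
```

Emit:
{"fn": "move_arm", "kwargs": {
  "steps": [
    [[-0.2,0,0],0],
    [[-0.4,0,0],0],
    [[-0.6,0,0],0],
    [[-0.8,0,0],0],
    [[-1.0,0,0],0],
    [[-1.0,0,0],0],
    [[-1.0,0,0],0],
    [[-1.0,0,0],0]
  ]
}}

```text
t: 10.25
position: [0.4797, -0.1754, 0.0426]
orientation: [3.133, -0.13, 0.045]
wrist_force: [27.5, -0.4, 12.6]
finger_gap: 0.0006
grasp_force: 19.6
```

Run:
```python
from h import *
s=arm.sense(); c=arm.capture("wrist"); cv2.imwrite("pics/w4.png",c["frame"][:,:,::-1])
d=s["position"][:2]-[.540,-.180];e=np.array([np.cos(.08),-np.sin(.08)]);print(s["position"],d@e,d@[-e[1],e[0]],s["wrist_force"])
for x in(-.016,-.012,-.02): print(x,proj(c,[.54+x*e[0],-.18+x*e[1],.07]))
```

```text
[ 0.4796697  -0.17544843  0.04258901] -0.060501078848784126 -0.00028426306007010675 [27.50532752 -0.4145437  12.62016511]
-0.016 [270.80329683 198.40154328]
-0.012 [270.7599314  188.96796363]
-0.02 [270.84600281 207.69166709]
```

View pics/w4.png

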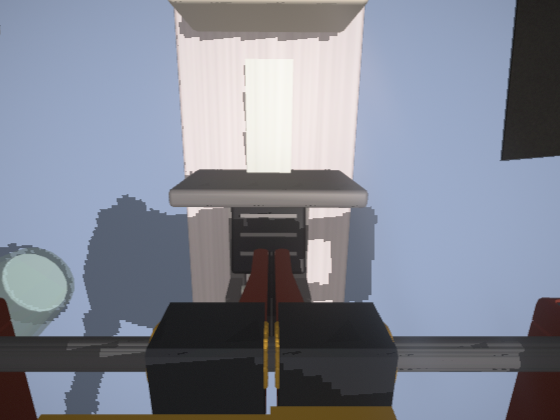

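The face plate's top is centred at row ~198, which is clamp x of -16 mm. That is the full 70 mm of travel, and the 27 N force confirms the end stop. Now I'll lift off while keeping a light push against the heel, so the jaw isn't dragged forward.

Emit:
{"fn": "move_arm", "kwargs": {
  "steps": [
    [[0.2,0,-0.3],0],
    [[0.4,0,-0.7],0],
    [[0.6,0,-1.1],0],
    [[0.7,0,-1.5],0],
    [[0.8,0,-1.9],0],
    [[1.1,0,-2.1],0],
    [[1.4,0,-2.2],0],
    [[1.5,0,-2.4],0]
  ]
}}

```text
t: 11.3
position: [0.4834, -0.1748, 0.0584]
orientation: [-3.139, 0.132, 0.002]
wrist_force: [0.2, -0.4, -0.3]
finger_gap: 0.0008
grasp_force: 0.0
```

Emit:
{"fn": "move_arm", "kwargs": {
  "steps": [
    [[0,0,-0.5],0],
    [[0,0,-1.5],0],
    [[0,0,-3],0],
    [[0,0,-5],0],
    [[0,0,-8],0],
    [[0,0,-11],0],
    [[0,0,-13],0],
    [[0,0,-13],0]
  ]
}}

```text
t: 12.3
position: [0.4845, -0.1752, 0.1911]
orientation: [3.137, -0.132, 0.006]
wrist_force: [-0.3, -0.7, -0.8]
finger_gap: 0.0006
grasp_force: 0.0
```

Run:
```python
from h import *
s=arm.sense(); a=arm.capture("wrist")["frame"]; t=arm.capture("top")["frame"][140:300,180:400]
t=cv2.resize(t,None,fx=2.0,fy=2.625)
cv2.imwrite("pics/end.png",np.hstack([cv2.resize(a,(360,420)),t[:,:440]])[:,:,::-1]); print(s["position"],s["wrist_force"],s["t"])
c=arm.capture("wrist"); cv2.imwrite("pics/w5.png",c["frame"][:,:,::-1]);e=np.array([np.cos(.08),-np.sin(.08)])
for x,z in((-.016,.07),(-.077,.072),(-.045,.047)): print(x,proj(c,[.54+x*e[0],-.18+x*e[1],z])*[360/560,1])
```

```text
[ 0.48446251 -0.17515935  0.19107281] [-0.32912011 -0.65367523 -0.81155426] 12.3
-0.016 [174.91835324 158.44179617]
-0.077 [175.12264725 228.56227393]
-0.045 [174.97301019 186.39977114]
```

View pics/end.png

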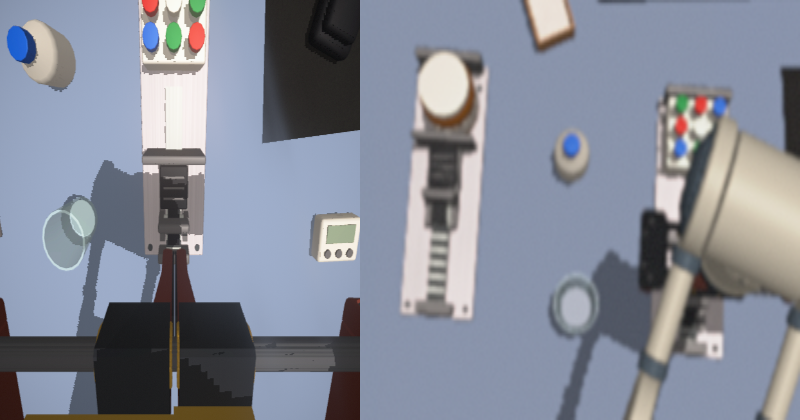

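The jaw sits at the end stop, with the face plate at row ~157 against 158 predicted. The rack, bottle clamp and other objects are unmoved, and the arm is clear.

```bash
python3 -c "
from rig import arm
print(arm.close_job())"
```

```text
the job is handed in; nothing more can be done
None
```

I pressed the release paddle and pushed the tube-rack clamp's jaw back about 70 mm to its end stop. I then let go of the paddle and handed the job in at about 12.5 s; the last pictures showed the rack, the bottle's clamp and the nearby objects undisturbed, but no verdict was shown.

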